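# Take the checked pressure gauges off the air manifold

## Robot

A 7-joint arm with a two-finger parallel gripper is mounted at the origin on a cart in front of the work surface, level with it; the furniture and walls round the work are solid. World frame = base frame: x ahead of the robot, y to its left, z up, the work surface at z = 0. Lengths are in m, angles in rad, forces in N, time in s.
With the tool pointing down it reaches from about 0.425 to 0.95 m from the base axis. Payload 4.7 kg.
Tool frame: the origin (TCP) lies on the centre line of the jaws, within the pads' length; the fingertips stand 8 mm ahead of it and the grasp point (between the pads) lies 11 mm behind it; z points along the fingers, y is the line along which they close (so a half turn about z gives the same grasp; the last joint's range is limited). The gripper opens to 85 mm and grips with 20 to 120 N. Pads are 22 mm wide; open, the fingers measure 114 mm over their backs; the gripper's body (76 mm by 85 mm) begins 54 mm behind the grasp point. The pads swing forward as they close: fully open they stand 13 mm farther back than shut.
Start: joints at [-1.337, 0.469, -0.049, 1.532, 0.024, 1.141, -0.082], TCP at [0.175, 0.652, 0.239] pointing down, gripper open.
Joint ranges: [-2.59, 2.59], [-0.33, 1.99], [-1.39, 1.29], [0.1, 2.45], [-1.04, 4.18], [0.21, 1.99], [-2.66, 2.66]. Speed limits (rad/s): [2.57, 2.57, 3.14, 3.14, 3.14, 3.14, 3.14].

## Interface

Orientations are given as a unit quaternion [w, x, y, z].
In Python, from cell import arm gives the robot as it stands. The module is installed in compiled form; this text tells all that it offers.
- The arm moves only by the shell command python3 -m jog 'ROWS' [FORCE]. ROWS is JSON, a list of rows, each a list of 3 entries, a list of its own where there are three numbers: the shift along the tool's x, y, z in m, then the turn about the tool's z in degrees, then the closure, from -1 (fully open) to 1 (shut). A call has 1 to 5 rows; each row is the pose to reach, as a shift and turn from the pose commanded when the call began, along the tool's axes at that moment; what a row does not reach only later rows make up. A row lasts 1/12 s, in which the tool goes at most 41.7 mm and 7.16 degrees, less where a joint would pass 70% of its speed; a pose out of reach is approached as far as the arm can. A call with a gripper value outside its range is refused whole. The fingers move at their own pace and stop on an object; FORCE is the grip in N (left out, the last holds). Time passes only in rows, so rows that repeat a pose let the fingers close. It gives the time, the measured TCP pose, the force, the opening and the grip force at its end, in the units of the state.
- arm.get_obs(): the state, without advancing time (a new reading comes with each control period).
- arm.grab_frame(name): name is "side" or "top"; returns the picture (480x640x3 uint8, red, green, blue); there is no depth.
- arm.get_calibration(name): a dict with "camera_matrix" (3x3 intrinsics, pixels), "dist_coeffs" ([k1, k2, p1, p2, k3] as OpenCV has them; the pictures are not rectified), "camera_from_world" (4x4, takes a point from world to camera coordinates). Camera axes: x right, y down, z forward; pixel columns grow to the right and rows downward; lengths in m; the calibration is good to about 2 mm. A picture is of the moment at which its call begins. get_calibration takes no time and is no camera call.
- arm.sign_off(): hands the job in; it is judged then, once.
The state is a dict: "t": time; "qpos": joint angles; "joint_velocities": joint speeds; "effort": joint torques, N m; "position": TCP position; "tool_rot": TCP orientation; "ft_force": force on the tool from outside, world axes, zero at the start; "ft_torque": the same for the moment, N m; "opening": finger opening in m; "grasp_force": force on a finger pad.
Only numpy, scipy, OpenCV 4.12 (cv2) and the standard library are available. Lean on these libraries where they do the work, as an engineer would, in place of code of your own. Each camera call takes 0.05 s, during which the arm holds its last target. There are 200 camera calls.

## Task

The pressure check is finished. First turn the regulator's knob anticlockwise to its end stop so that there is no air on the manifold; then take each digital gauge out of its quick coupler (pull the coupler's sleeve back towards the bar until it lets the plug go, let the sleeve snap forward again, draw the gauge out) and put all the gauges in the tray. Never pull a sleeve while the air is on, and leave the other things on the bench where they are.

Things in the scene. Friction and masses are not known exactly. Their poses are not given: they have to be found in the camera images.
- manifold: fixed test manifold: grey base plate 215 x 500 x 12 mm with a 385 mm long aluminium bar (top at z = 97 mm). Frame: x away from the robot, y left along the bar, z up; origin on the bench under the middle of the bar's front face. Four quick couplers stick out of that face towards -x, axes level at z = 75 mm, 95 mm apart, y = +142.5 to -142.5 mm. The air regulator stands at x = -85, y = +265 mm
- shelf (a point): middle of the front edge of the fixed steel shelf under the gauges (z = 45 mm); from here the shelf runs 76 mm along +x of the manifold and 190 mm to either side, and carries the gauges' weight
- reg_knob (a joint): angle (rad) of the regulator's knob: 0 = backed right off at its end stop (no air), 3.6 = fully open; turning it anticlockwise (seen from above) brings it to 0. Friction 0.05 N m; it stays where it is left. The needle of the small dial on the regulator's front follows it: lower left end of the scale = no air
- knob_grip (a point): centre of the regulator knob, an upright round fluted black knob 40 mm across and 26 mm high, axis vertical; the point lies on the axis 12 mm below the knob's top, at z = 108 mm; the 50 mm square regulator body under it ends at z = 82 mm
- tray: loose shallow grey plastic tray, 200 x 230 mm outside (x by y; walls 5 mm, rim out to 214 x 240 mm), 30 mm high, floor 5 mm; origin at the centre of its underside
- pliers_a: bystander: pliers with red grips, 179 mm, lying on the bench
- multimeter: bystander: yellow and black multimeter, 149 x 75 x 51 mm, lying on the bench
- sleeve1 (a joint): travel (m) of the leftmost coupler's sprung sleeve: 0 = forward, where its spring holds it and the plug is locked; 0.010 = right back against its stop, towards the bar (+x of the manifold). The plug is let go from about 0.0075 on, so pull it right back. Spring 4 N at 0, 9 N at 0.010
- sleeve1_grip (a point): centre of the leftmost coupler's sleeve, on the coupler's axis: a knurled steel sleeve 30 mm in diameter and 32 mm long along the axis, with a slightly wider (34 mm) collar on its front 6 mm
- port1 (a point): centre of the leftmost coupler's mouth, 19 mm in front of sleeve1_grip while the sleeve is forward; the bore is 18 mm wide and runs along +x of the manifold. When the sleeve is pulled right back, the coupler's spring pushes the gauge 12 to 16 mm out towards -x within half a second; it stays standing on the shelf, its plug still about 10 mm in the bore, and can be drawn straight out
- gauge1: loose digital pressure gauge, 0.2 kg, locked in the leftmost coupler at the start (absent if None then): black box case 34 x 50 x 60 mm (x, y, z), display on its -x face, origin at the case's centre; from the +x face a 19 mm hexagon (16 mm long), then a steel plug (16 mm thick, 25 mm long, tip at x = 58 mm). While locked, it stands on the shelf, its origin 34 mm in front of port1
- sleeve2 (a joint): travel (m) of the second (from the left) coupler's sprung sleeve: 0 = forward, where its spring holds it and the plug is locked; 0.010 = right back against its stop, towards the bar (+x of the manifold). The plug is let go from about 0.0075 on, so pull it right back. Spring 4 N at 0, 9 N at 0.010
- sleeve2_grip (a point): centre of the second (from the left) coupler's sleeve, on the coupler's axis: a knurled steel sleeve 30 mm in diameter and 32 mm long along the axis, with a slightly wider (34 mm) collar on its front 6 mm
- port2 (a point): centre of the second (from the left) coupler's mouth, 19 mm in front of sleeve2_grip while the sleeve is forward; the bore is 18 mm wide and runs along +x of the manifold. When the sleeve is pulled right back, the coupler's spring pushes the gauge 12 to 16 mm out towards -x within half a second; it stays standing on the shelf, its plug still about 10 mm in the bore, and can be drawn straight out
- gauge2: loose digital pressure gauge, 0.2 kg, locked in the second (from the left) coupler at the start (absent if None then): black box case 34 x 50 x 60 mm (x, y, z), display on its -x face, origin at the case's centre; from the +x face a 19 mm hexagon (16 mm long), then a steel plug (16 mm thick, 25 mm long, tip at x = 58 mm). While locked, it stands on the shelf, its origin 34 mm in front of port2
- sleeve3 (a joint): travel (m) of the third (from the left) coupler's sprung sleeve: 0 = forward, where its spring holds it and the plug is locked; 0.010 = right back against its stop, towards the bar (+x of the manifold). The plug is let go from about 0.0075 on, so pull it right back. Spring 4 N at 0, 9 N at 0.010
- sleeve3_grip (a point): centre of the third (from the left) coupler's sleeve, on the coupler's axis: a knurled steel sleeve 30 mm in diameter and 32 mm long along the axis, with a slightly wider (34 mm) collar on its front 6 mm
- port3 (a point): centre of the third (from the left) coupler's mouth, 19 mm in front of sleeve3_grip while the sleeve is forward; the bore is 18 mm wide and runs along +x of the manifold. When the sleeve is pulled right back, the coupler's spring pushes the gauge 12 to 16 mm out towards -x within half a second; it stays standing on the shelf, its plug still about 10 mm in the bore, and can be drawn straight out
- gauge3: loose digital pressure gauge, 0.2 kg, locked in the third (from the left) coupler at the start (absent if None then): black box case 34 x 50 x 60 mm (x, y, z), display on its -x face, origin at the case's centre; from the +x face a 19 mm hexagon (16 mm long), then a steel plug (16 mm thick, 25 mm long, tip at x = 58 mm). While locked, it stands on the shelf, its origin 34 mm in front of port3
- sleeve4 (a joint): travel (m) of the rightmost coupler's sprung sleeve: 0 = forward, where its spring holds it and the plug is locked; 0.010 = right back against its stop, towards the bar (+x of the manifold). The plug is let go from about 0.0075 on, so pull it right back. Spring 4 N at 0, 9 N at 0.010
- sleeve4_grip (a point): centre of the rightmost coupler's sleeve, on the coupler's axis: a knurled steel sleeve 30 mm in diameter and 32 mm long along the axis, with a slightly wider (34 mm) collar on its front 6 mm
- port4 (a point): centre of the rightmost coupler's mouth, 19 mm in front of sleeve4_grip while the sleeve is forward; the bore is 18 mm wide and runs along +x of the manifold. When the sleeve is pulled right back, the coupler's spring pushes the gauge 12 to 16 mm out towards -x within half a second; it stays standing on the shelf, its plug still about 10 mm in the bore, and can be drawn straight out
- gauge4: loose digital pressure gauge, 0.2 kg, locked in the rightmost coupler at the start (absent if None then): black box case 34 x 50 x 60 mm (x, y, z), display on its -x face, origin at the case's centre; from the +x face a 19 mm hexagon (16 mm long), then a steel plug (16 mm thick, 25 mm long, tip at x = 58 mm). While locked, it stands on the shelf, its origin 34 mm in front of port4

How it is judged:
By the outcome, as a careful person would: the job done as asked, in the order asked, and still so for the second after the job is handed in, with the robot touching nothing.
Of gauge1, gauge2, gauge3, gauge4 only 3 to 4 are there at a start; the rules pass over those that are not, and their reading is None.
At some moment in a run one of tray may be knocked a few centimetres aside while the robot is not near it.
Once in a run the grip may slacken for a moment while it holds something.
It also fails if it takes over 210 s, if anything falls off the work surface, if the arm or the gripper's body presses on something with over 40 N, if the wrist force passes 120 N, or if a joint passes its speed limit or range.

## Working session

There is one attempt and no reset: what is moved stays moved. The work goes in short steps, Python scripts to look and compute and a shell command to move; the robot and the scene stay as the last step left them, time stands still between calls to the robot, and variables do not carry over. Pictures are saved under pics/ and viewed, at most 14 in all, crops included, and the job is handed in when it is done.

```bash
mkdir -p pics; cat > h.py <<'E'
import numpy as np, cv2
from cell import arm
from scipy.spatial.transform import Rotation as R
def cal(n):
    c=arm.get_calibration(n); return np.array(c["camera_matrix"]),np.array(c["dist_coeffs"]),np.array(c["camera_from_world"])
def proj(n,P):
    K,d,T=cal(n); return cv2.projectPoints(np.float64(P).reshape(-1,3),cv2.Rodrigues(T[:3,:3])[0],T[:3,3],K,d)[0].reshape(-1,2)
def ray(n,px,z):
    K,d,T=cal(n); u=cv2.undistortPoints(np.float64(px).reshape(-1,1,2),K,d).reshape(-1,2)
    o=-T[:3,:3].T@T[:3,3]; D=np.c_[u,np.ones(len(u))]@T[:3,:3]
    return o+D*((z-o[2])/D[:,2])[:,None]
def snap(n,f,crop=None,s=1):
    im=arm.grab_frame(n)[:,:,::-1]
    if crop: x0,y0,x1,y1=crop; im=im[y0:y1,x0:x1]
    cv2.imwrite("pics/"+f,cv2.resize(im,None,fx=s,fy=s,interpolation=cv2.INTER_CUBIC))
def Rt():
    q=np.array(arm.get_obs()["tool_rot"]); return R.from_quat(q[[1,2,3,0]])
def delta(P):  # world target -> tool shift
    o=arm.get_obs(); return Rt().inv().apply(np.array(P)-o["position"])
E
python3 - <<'E'
from h import *
snap("top","t0.png"); snap("side","s0.png")
o=arm.get_obs(); print(o); print(Rt().as_matrix().round(3))
for n in("top","side"):
    K,d,T=cal(n); print(n,K.round(0).tolist(),(-T[:3,:3].T@T[:3,3]).round(3),T[:3,:3].round(2).tolist())
E
```

```text
{'t': 0.1, 'qpos': array([-1.33688384,  0.469387  , -0.04861434,  1.53354091,  0.02411034,
        1.14104152, -0.08228865]), 'joint_velocities': array([-0.0008445 , -0.0020895 ,  0.0001316 , -0.00459027,  0.00013664,
       -0.00048061, -0.00136369]), 'effort': array([ 8.17622731e-04, -5.11518037e+01, -4.69605660e-02, -2.38389695e+01,
        1.07479285e-02,  4.35466412e-03,  1.73013825e-05]), 'position': array([0.17520933, 0.65133884, 0.23836297]), 'tool_rot': array([-8.57087465e-05,  1.30997980e-01,  9.91382231e-01, -8.91241043e-04]), 'ft_force': array([-0.81032012, -0.1674071 ,  0.38962446]), 'ft_torque': array([0.01995131, 0.00024827, 0.00312084]), 'grasp_force': 0.0, 'opening': 0.08487775034265033}
[[-0.966  0.26  -0.   ]
 [ 0.26   0.966 -0.002]
 [-0.    -0.002 -1.   ]]
top [[547.0, 0.0, 321.0], [0.0, 547.0, 244.0], [0.0, 0.0, 1.0]] [ 0.135 -0.04   1.863] [[-0.11, -0.99, -0.0], [-0.97, 0.11, -0.2], [0.2, -0.02, -0.98]]
side [[474.0, 0.0, 321.0], [0.0, 474.0, 235.0], [0.0, 0.0, 1.0]] [-0.143  0.923  0.783] [[-0.82, -0.57, 0.02], [-0.3, 0.4, -0.86], [0.48, -0.72, -0.5]]
```

View pics/t0.png

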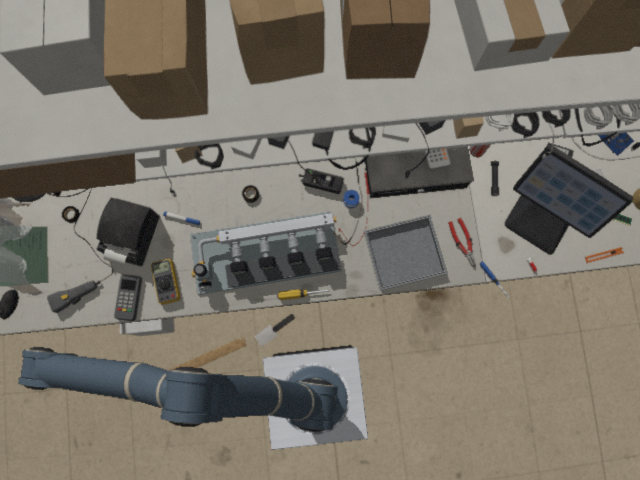

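View pics/s0.png

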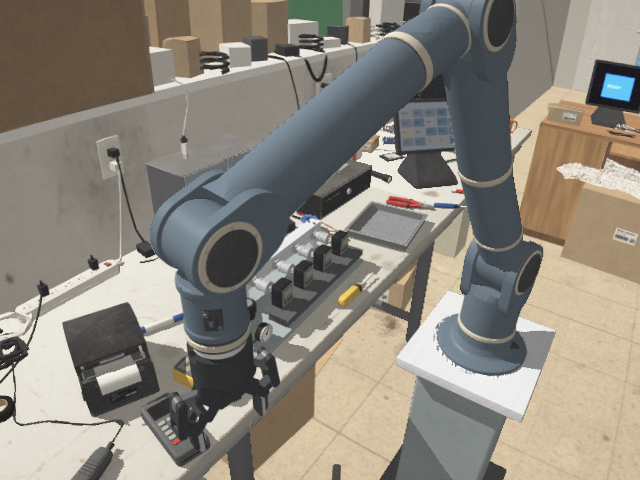

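The top view shows four gauges (about x 240 to 326, y 255 to 270), the knob near (200,270), the tray near (405,253) and a screwdriver in front at (300,294). I'll enlarge the manifold next.

```bash
python3 - <<'E'
from h import *
snap("top","t1.png",(185,205,345,305),5); snap("top","t1b.png",(350,205,460,305),5)
E
```

```text
(no output)
```

View pics/t1.png

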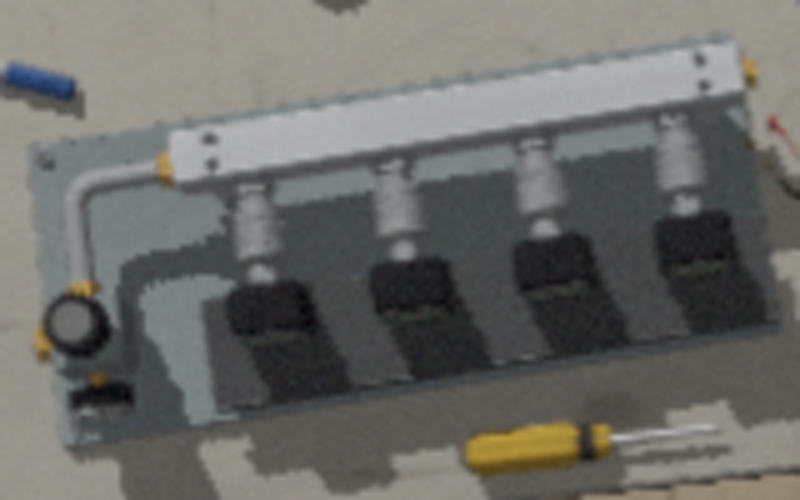

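View pics/t1b.png

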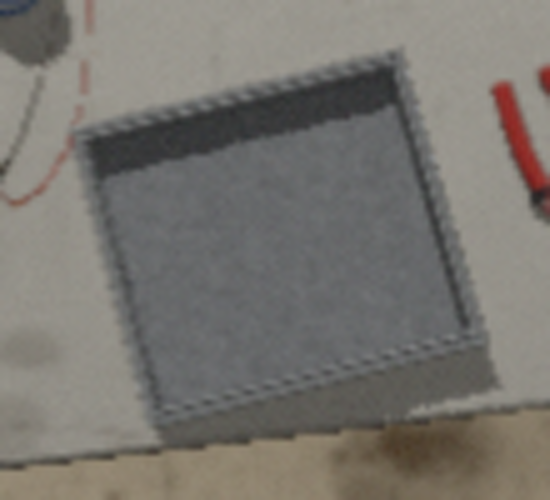

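The crop shows the knob at (77,322), the bar's front top corners at (177,183) and (745,92), and the gauges and tray corners clearly. All four couplers have a gauge.

```bash
cat >> h.py <<'E'
def M2W(p,m):
    p=np.array(p,float).reshape(-1,3); c,s=np.cos(m[2]),np.sin(m[2])
    return np.c_[m[0]+c*p[:,0]-s*p[:,1], m[1]+s*p[:,0]+c*p[:,1], p[:,2]]
E
python3 - <<'E'
from h import *
from scipy.optimize import least_squares
f=lambda a,x0,y0:(np.array(a,float)+.5)/5-.5+[x0,y0]
px=f([(77,322),(177,183),(745,92)],185,205)
m3=np.array([(-.085,.265,.12),(0,.1925,.097),(0,-.1925,.097)])
r=least_squares(lambda m:(proj("top",M2W(m3,m))-px).ravel(),[.5,.2,.1])
m=r.x; print("manifold",m,np.rad2deg(m[2]),r.fun.round(2))
inv=lambda W:np.c_[(W[:,:2]-m[:2])@np.array([[np.cos(m[2]),-np.sin(m[2])],[np.sin(m[2]),np.cos(m[2])]]),W[:,2]]
# gauge tops: back edge corners and front top edge
for name,a in dict(g1=[(238,283),(303,280),(312,335)],g2=[(378,262),(443,256),(452,312)],g3=[(520,240),(584,232),(595,288)],g4=[(660,217),(727,210),(737,264)]).items():
    print(name,(inv(ray("top",f(a,185,205),.105))*1e3).round(0).tolist())
# sleeve top line z=.09
print("sleeve back/front, axis z",(inv(ray("top",f([(250,190),(258,255),(395,168),(402,232),(535,147),(543,210),(676,123),(686,190)],185,205),.092))*1e3).round(0).tolist())
print("shelf",(inv(ray("top",f([(222,410),(778,325)],185,205),.045))*1e3).round(0).tolist())
t=f([(80,132),(402,52),(482,338),(152,420)],350,205)
W=ray("top",t,.03); print("tray",W.round(3).tolist(),W.mean(0).round(3),[np.linalg.norm(W[i]-W[(i+1)%4]).round(3) for i in range(4)])
for k,p in dict(knob=(-.085,.265,.108),g1=(-.08,.1425,.075),g4=(-.08,-.1425,.075)).items():print(k,M2W(p,m).round(4))
E
```

```text
manifold [0.54931442 0.06413671 0.05395893] 3.0916189026851137 [-0.4  -0.04 -0.38  0.25  0.78 -0.25]
g1 [[-74.0, 159.0, 105.0], [-79.0, 117.0, 105.0], [-116.0, 116.0, 105.0]]
g2 [[-75.0, 66.0, 105.0], [-78.0, 24.0, 105.0], [-116.0, 24.0, 105.0]]
g3 [[-76.0, -27.0, 105.0], [-78.0, -70.0, 105.0], [-116.0, -71.0, 105.0]]
g4 [[-76.0, -120.0, 105.0], [-79.0, -164.0, 105.0], [-115.0, -165.0, 105.0]]
sleeve back/front, axis z [[-11.0, 145.0, 92.0], [-55.0, 145.0, 92.0], [-12.0, 47.0, 92.0], [-56.0, 49.0, 92.0], [-13.0, -46.0, 92.0], [-56.0, -45.0, 92.0], [-13.0, -141.0, 92.0], [-58.0, -140.0, 92.0]]
shelf [[-146.0, 189.0, 45.0], [-150.0, -188.0, 45.0]]
tray [[0.535, -0.235, 0.03], [0.567, -0.464, 0.03], [0.362, -0.489, 0.03], [0.332, -0.258, 0.03]] [ 0.449 -0.361  0.03 ] [np.float64(0.232), np.float64(0.206), np.float64(0.233), np.float64(0.204)]
knob [[0.4501 0.3242 0.108 ]]
g1 [[0.4617 0.2021 0.075 ]]
g4 [[ 0.4771 -0.0825  0.075 ]]
```

```bash

python3 -m jog '[[[-0.025,-0.018,0],0,-1],[[-0.05,-0.036,0],0,-1],[[-0.075,-0.053,0],0,-1],[[-0.1,-0.07,0],0,-1],[[-0.12,-0.084,0],0,-1]]' 30
python3 -m jog '[[[-0.025,-0.018,0],0,-1],[[-0.05,-0.036,0],0,-1],[[-0.075,-0.053,0],0,-1],[[-0.1,-0.07,0],0,-1],[[-0.12,-0.084,0],0,-1]]'
python3 -m jog '[[[-0.025,-0.018,0],0,-1],[[-0.05,-0.036,0],0,-1],[[-0.075,-0.053,0],0,-1],[[-0.1,-0.07,0],0,-1],[[-0.11,-0.077,0],0,-1]]'
python3 -c '
from h import *;o=arm.get_obs();print(o["qpos"],o["position"],Rt().as_matrix().round(3),delta((.4501,.3242,.16)))
snap("side","k0.png",(150,200,400,440),3);snap("top","k0t.png",(160,180,360,320),4)'
```

```text
t: 0.62
position: [0.2712, 0.5374, 0.2391]
tool_rot: [0.0, 0.132, 0.991, -0.0]
ft_force: [1.5, -0.3, -0.2]
opening: 0.0856
grasp_force: 0.0
t: 1.03
position: [0.3651, 0.425, 0.2393]
tool_rot: [0.0, 0.132, 0.991, -0.0]
ft_force: [-0.1, -0.4, 0.7]
opening: 0.085
grasp_force: 0.0
t: 1.45
position: [0.4527, 0.32, 0.2394]
tool_rot: [0.001, 0.134, 0.991, -0.001]
ft_force: [-1.1, -0.3, -0.6]
opening: 0.0852
grasp_force: 0.0
[-0.77680047  0.27036619  0.10291439  1.82911783 -0.02910966  1.04365347
  0.63883212] [0.45265827 0.31999405 0.2393646 ] [[-0.964  0.266  0.001]
 [ 0.266  0.964 -0.002]
 [-0.002 -0.001 -1.   ]] [0.00373131 0.0034806  0.07935324]
```

```bash

python3 -m jog '[[[0.004,0.0035,0],7,-1],[[0.004,0.0035,0.02],14,-1],[[0.004,0.0035,0.04],21,-1],[[0.004,0.0035,0.06],28,-1],[[0.004,0.0035,0.08],35,-1]]'
python3 -m jog '[[[0,0,0],7,-1],[[0,0,0],14,-1],[[0,0,0],21,-1],[[0,0,0],28,-1],[[0,0,0],35,-1]]'
python3 -c '
from h import *;o=arm.get_obs();print(o["qpos"],o["position"],Rt().as_matrix().round(3),delta((.4501,.3242,.098)))
im1=arm.grab_frame("side")[::-1][::-1][200:440,150:400,::-1];im2=arm.grab_frame("top")[200:320,160:285,::-1]
cv2.imwrite("pics/k1.png",np.hstack([cv2.resize(im1,(400,384)),cv2.resize(im2,(400,384))]))'
```

```text
t: 1.97
position: [0.4449, 0.3312, 0.1585]
tool_rot: [-0.001, 0.424, 0.906, 0.001]
ft_force: [0.0, 0.0, -0.3]
opening: 0.0854
grasp_force: 0.0
t: 2.38
position: [0.4448, 0.3312, 0.159]
tool_rot: [-0.001, 0.677, 0.736, -0.0]
ft_force: [0.4, -0.5, -0.3]
opening: 0.0851
grasp_force: 0.0
[-0.97444972  0.36844963  0.32815718  1.92267478 -0.15381646  0.87487834
 -0.48386158] [0.44482805 0.33117593 0.15899148] [[-0.084  0.996 -0.001]
 [ 0.996  0.084  0.001]
 [ 0.001 -0.001 -1.   ]] [-0.00745332  0.00474511  0.06097827]
```

View pics/k1.png

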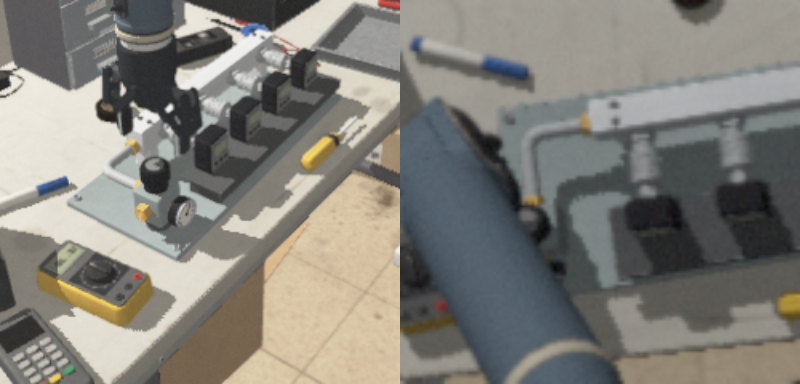

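The gripper stands over the regulator. The knob is at (155,170) in the left half, and the dial and pipe stay below it. The joint 7 sense is inverted, so I need more pre-turn.

```bash

python3 -m jog '[[[0,0,0],7,-1],[[0,0,0],14,-1],[[0,0,0],21,-1],[[0,0,0],28,-1],[[0,0,0],35,-1]]' >/dev/null
python3 -m jog '[[[0,0,0],7,-1],[[0,0,0],14,-1],[[0,0,0],21,-1],[[0,0,0],28,-1],[[0,0,0],35,-1]]' >/dev/null
python3 -m jog '[[[0,0,0],0,-1],[[0,0,0],0,-1]]'
python3 -c '
from h import *;o=arm.get_obs();print(o["qpos"],o["position"],Rt().as_matrix().round(3),delta((.4501,.3242,.098)))
print(proj("side",[.4501,.3242,.12]), proj("top",[.4501,.3242,.12]))
snap("side","k2.png",(200,240,300,360),5)'
```

```text
t: 3.48
position: [0.4458, 0.3299, 0.1591]
tool_rot: [-0.0, 0.976, 0.219, -0.0]
ft_force: [-0.7, 0.5, -0.6]
opening: 0.0853
grasp_force: 0.0
[-1.18975992  0.40632878  0.61606412  1.93436616 -0.29839525  0.89209651
 -1.55062563] [0.44580225 0.32993778 0.15906436] [[ 0.904  0.428 -0.001]
 [ 0.428 -0.904  0.   ]
 [-0.    -0.    -1.   ]] [0.00145553 0.00704952 0.06106091]
[[246.68145191 303.81816586]] [[199.59489144 268.9756116 ]]
```

View pics/k2.png

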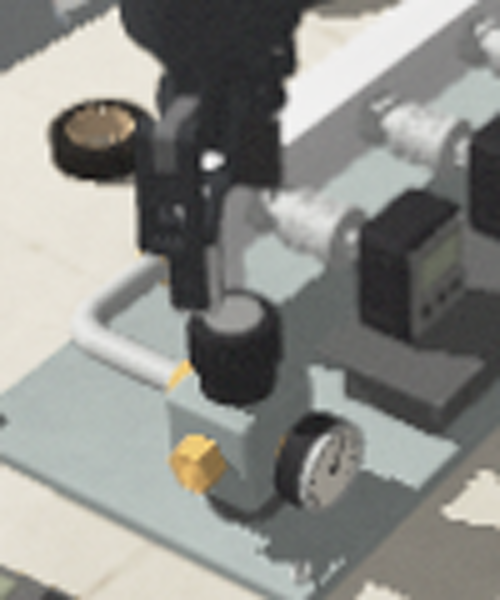

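The knob top is at (233,313) in the crop, which agrees with the estimate to about 2 px. The needle points up, around mid-scale. Next I go down, grip and turn.

```bash

python3 -m jog '[[[0.0015,0.007,0],0,-1],[[0.0015,0.007,0.015],0,-1],[[0.0015,0.007,0.03],0,-1],[[0.0015,0.007,0.045],0,-1],[[0.0015,0.007,0.06],0,-1]]'
python3 -m jog '[[[0,0,0],0,1],[[0,0,0],0,1],[[0,0,0],0,1],[[0,0,0],0,1],[[0,0,0],0,1]]' 25
python3 -m jog '[[[0,0,0],0,1],[[0,0,0],0,1],[[0,0,0],0,1],[[0,0,0],0,1],[[0,0,0],0,1]]'
python3 -c '
from h import *;o=arm.get_obs();print(o["qpos"],o["position"],o["ft_torque"])'
```

```text
t: 3.95
position: [0.4514, 0.3227, 0.0989]
tool_rot: [-0.0, 0.976, 0.217, 0.0]
ft_force: [0.1, 0.1, 0.6]
opening: 0.0854
grasp_force: 0.0
t: 4.37
position: [0.451, 0.3253, 0.1009]
tool_rot: [-0.002, 0.976, 0.217, 0.001]
ft_force: [-3.5, 2.8, 4.3]
opening: 0.0392
grasp_force: 25.9
t: 4.78
position: [0.451, 0.3253, 0.1009]
tool_rot: [-0.002, 0.976, 0.217, 0.001]
ft_force: [-3.7, 3.2, 5.7]
opening: 0.0392
grasp_force: 26.0
[-1.1318705   0.48752505  0.56816476  1.97707872 -0.37219983  0.77667776
 -1.48145123] [0.45099282 0.32527611 0.1009155 ] [0.73851836 0.70953268 0.04273719]
```

Gripped centrally. Turning anticlockwise now.

```bash

for i in 1; do
python3 -m jog '[[[0,0,0],-6,1],[[0,0,0],-12,1],[[0,0,0],-18,1],[[0,0,0],-24,1],[[0,0,0],-30,1]]' | grep -E 'rot|force'
python3 -c 'from h import *;o=arm.get_obs();print(o["ft_torque"],o["qpos"][6])'
python3 -m jog '[[[0,0,0],-6,1],[[0,0,0],-12,1],[[0,0,0],-18,1],[[0,0,0],-24,1],[[0,0,0],-30,1]]' | grep -E 'rot|force'
python3 -c 'from h import *;o=arm.get_obs();print(o["ft_torque"],o["qpos"][6])'
done
```

```text
tool_rot: [-0.001, 0.886, 0.464, 0.001]
ft_force: [-2.3, 2.3, 4.5]
grasp_force: 26.0
[ 0.64830381  0.58747112 -0.05983155] -1.0450177176844169
tool_rot: [-0.001, 0.736, 0.677, 0.002]
ft_force: [-0.5, 3.2, 3.4]
grasp_force: 25.9
[ 0.58197109  0.53225387 -0.02835151] -0.6066549791566234
```

```bash

python3 -m jog '[[[0,0,0],-6,1],[[0,0,0],-12,1],[[0,0,0],-18,1],[[0,0,0],-24,1],[[0,0,0],-30,1]]' | grep -E 'rot|force'
python3 -c 'from h import *;o=arm.get_obs();print(o["ft_torque"],o["qpos"][6])'
python3 -m jog '[[[0,0,0],-6,1],[[0,0,0],-12,1],[[0,0,0],-18,1],[[0,0,0],-24,1],[[0,0,0],-30,1]]' | grep -E 'rot|force'
python3 -c 'from h import *;o=arm.get_obs();print(o["ft_torque"],o["qpos"][6],Rt().as_euler("zyx",degrees=True)[0])'
python3 -c 'from h import *;snap("side","k3.png",(200,240,300,360),5)'
```

```text
tool_rot: [0.0, 0.535, 0.845, 0.002]
ft_force: [-0.2, 3.3, 4.5]
grasp_force: 25.8
[ 0.54842189  0.42276857 -0.05725433] -0.16346806908965508
tool_rot: [0.001, 0.298, 0.954, 0.002]
ft_force: [-0.9, 4.3, 2.2]
grasp_force: 25.8
[ 0.56334057  0.27440359 -0.04079421] 0.28309882302149075 -145.27932694358807
```

View pics/k3.png

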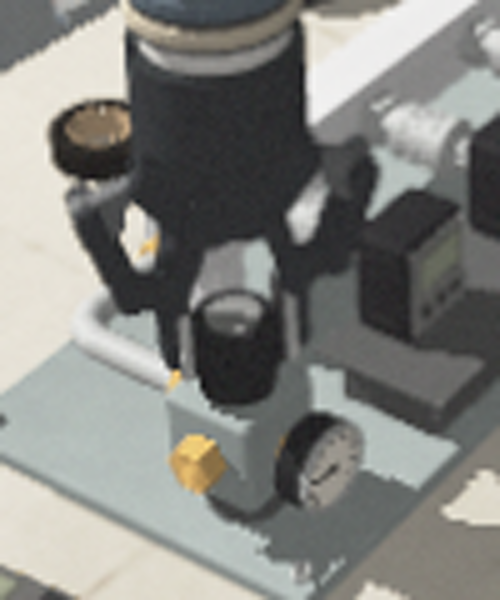

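The needle (hub near (325,468)) now points to the left and slightly down, so it is close to the zero end. I'll keep turning until the torque rises.

```bash

python3 -m jog '[[[0,0,0],-4,1],[[0,0,0],-8,1],[[0,0,0],-12,1],[[0,0,0],-15,1],[[0,0,0],-15,1]]' | grep -E 'rot|force'
python3 -c 'from h import *;o=arm.get_obs();print(o["ft_torque"],o["qpos"][6],Rt().as_euler("zyx",degrees=True)[0])'
python3 -m jog '[[[0,0,0],-4,1],[[0,0,0],-8,1],[[0,0,0],-12,1],[[0,0,0],-15,1],[[0,0,0],-15,1]]' | grep -E 'rot|force'
python3 -c 'from h import *;o=arm.get_obs();print(o["ft_torque"],o["qpos"][6],Rt().as_euler("zyx",degrees=True)[0])'
```

```text
tool_rot: [0.001, 0.174, 0.985, 0.002]
ft_force: [0.2, 4.8, 5.9]
grasp_force: 26.0
[0.81182573 0.17741742 0.05725048] 0.5020980263159661 -159.94348337385432
tool_rot: [0.002, 0.044, 0.999, 0.002]
ft_force: [0.2, 4.6, 6.3]
grasp_force: 26.0
[0.9104663  0.15536621 0.0944077 ] 0.7263409648758253 -174.9292152437923
```

```bash

python3 -m jog '[[[0,0,0],-4,1],[[0,0,0],-8,1],[[0,0,0],-12,1],[[0,0,0],-15,1],[[0,0,0],-15,1]]' | grep -E 'rot|force'
python3 -c 'from h import *;o=arm.get_obs();print(o["ft_torque"],o["qpos"][6],Rt().as_euler("zyx",degrees=True)[0])'
python3 -m jog '[[[0,0,0],-4,1],[[0,0,0],-8,1],[[0,0,0],-12,1],[[0,0,0],-15,1],[[0,0,0],-15,1]]' | grep -E 'rot|force'
python3 -c 'from h import *;o=arm.get_obs();print(o["ft_torque"],o["qpos"][6],Rt().as_euler("zyx",degrees=True)[0])
im=arm.grab_frame("side")[315:350,250:280,::-1];a=cv2.resize(im,None,fx=10,fy=10,interpolation=cv2.INTER_CUBIC)
b=cv2.imread("pics/k3.png")[375:550,250:400];c=cv2.imread("pics/k2.png")[375:550,250:400]
cv2.imwrite("pics/k4.png",np.hstack([cv2.resize(i,(265,350)) for i in (c,b,a)]))'
```

```text
tool_rot: [0.002, -0.087, 0.996, 0.002]
ft_force: [-0.1, 5.1, 4.7]
grasp_force: 26.0
[0.96000343 0.08287175 0.08989501] 0.9510802390488589 170.06127379722406
tool_rot: [0.003, -0.214, 0.977, 0.003]
ft_force: [1.9, 7.0, 1.7]
grasp_force: 25.9
[ 1.47310702 -0.41066087 -0.43790617] 1.17442803300009 155.23698640887432
```

View pics/k4.png

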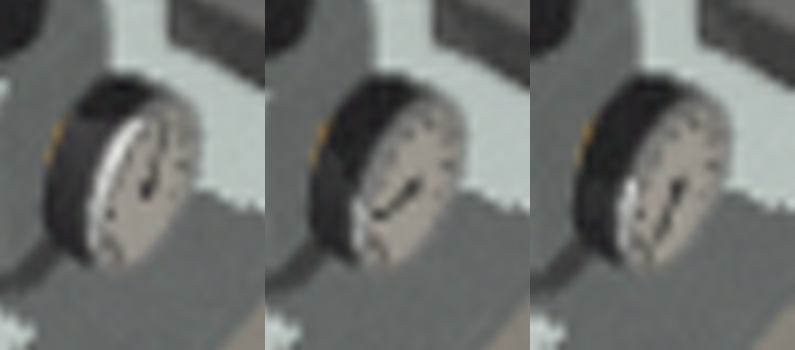

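The torque has jumped to -0.44 N m and the needle points to the lower left, which is the end stop. One small further push will confirm it; then I let go.

```bash

python3 -m jog '[[[0,0,0],-4,1],[[0,0,0],-8,1],[[0,0,0],-8,1]]' | grep -E 'rot|force'
python3 -c 'from h import *;o=arm.get_obs();print(o["ft_torque"],o["qpos"][6],Rt().as_euler("zyx",degrees=True)[0])'
python3 -m jog '[[[0,0,0],0,0.2],[[0,0,0],0,-0.2],[[0,0,0],0,-1],[[0,0,0],0,-1],[[0,0,0],0,-1]]'|tail -2
python3 -m jog '[[[0,0,-0.02],0,-1],[[0,0,-0.04],0,-1],[[0,0,-0.06],0,-1],[[0,0,-0.08],0,-1],[[0,0,-0.08],0,-1]]'
python3 -c '
from h import *;o=arm.get_obs();print(o["qpos"],o["position"],Rt().as_matrix().round(3))
m=[.5493,.0641,.05396]
P=M2W((-.041,.1425,.18),m)[0];print(P,delta(P))
snap("side","k5.png",(200,240,300,360),5)'
```

```text
tool_rot: [0.003, -0.282, 0.959, 0.003]
ft_force: [0.1, 6.6, 3.1]
grasp_force: 26.1
[ 1.37571219 -0.14199527 -0.37893679] 1.2948268940784815 147.18278378018664
opening: 0.0839
grasp_force: 0.0
t: 9.3
position: [0.4528, 0.3241, 0.183]
tool_rot: [0.003, -0.283, 0.959, 0.001]
ft_force: [-0.4, 0.8, 1.1]
opening: 0.0853
grasp_force: 0.0
[-0.4707112   0.34865482 -0.28359421  1.8712995   0.12072871  0.93139148
  1.33497465] [0.45284457 0.32407687 0.18297833] [[-0.84  -0.543  0.006]
 [-0.543  0.84   0.004]
 [-0.007  0.    -1.   ]]
[0.50067411 0.20418131 0.18      ] [ 0.02494211 -0.12665501  0.00280724]
```

```bash

python3 -m jog '[[[0,0,0],6,-1],[[0,0,0],12,-1],[[0,0,0],18,-1],[[0,0,0],24,-1],[[0,0,0],30,-1]]' 60 >/dev/null
python3 -m jog '[[[-0.01,-0.025,0],0,-1],[[-0.02,-0.05,0],0,-1],[[-0.03,-0.075,0],0,-1],[[-0.04,-0.1,0],0,-1],[[-0.042,-0.12,0],0,-1]]' >/dev/null
python3 -m jog '[[[0,0,0],0,-1],[[0,0,0],0,-1],[[0,0,0],0,-1]]'
python3 -c '
from h import *;o=arm.get_obs();print(o["qpos"],o["position"],Rt().as_matrix().round(3))
m=[.5493,.0641,.05396]
P=M2W((-.041,.1425,.066),m)[0];print(P,delta(P))
snap("side","a0.png",(200,200,360,340),5)
for y in (.1425,.0475,-.0475,-.1425): print(proj("side",M2W([(-.06,y,.075),(-.094,y,.105),(-.041,y,.09)],m)).round(1).tolist())'
```

```text
t: 10.43
position: [0.4983, 0.2058, 0.1784]
tool_rot: [-0.001, -0.026, 1.0, -0.0]
ft_force: [0.3, 0.5, -0.0]
opening: 0.0854
grasp_force: 0.0
[-0.36121686  0.31897586 -0.1331539   1.91688336  0.05184945  0.91049387
  1.10310788] [0.49834534 0.20584431 0.17844736] [[-0.999 -0.052 -0.002]
 [-0.052  0.999 -0.   ]
 [ 0.002  0.    -1.   ]]
[0.50067411 0.20418131 0.066     ] [-0.00242238 -0.00178331  0.11244353]
[[271.1, 288.9], [282.1, 283.5], [264.8, 281.5]]
[[292.8, 270.8], [303.7, 265.2], [286.8, 263.8]]
[[312.1, 254.5], [322.9, 248.9], [306.4, 247.9]]
[[329.5, 240.0], [340.1, 234.3], [324.1, 233.7]]
```

View pics/a0.png

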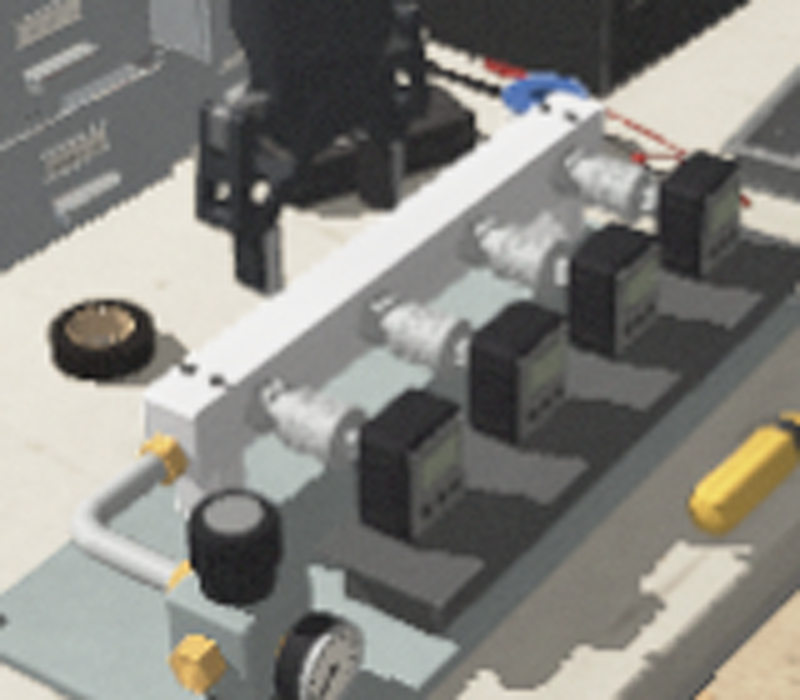

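The needle sits at the zero end. Gauge 1's top centre is at (413,405) in the crop, within 2 px of the model. Next I go down onto sleeve 1.

```bash

python3 -m jog '[[[-0.0025,-0.002,0.01],0,-1],[[-0.0025,-0.002,0.03],0,-1],[[-0.0025,-0.002,0.05],0,-1],[[-0.0025,-0.002,0.07],0,-1],[[-0.0025,-0.002,0.08],0,-1]]' | grep -E 'pos|for'
python3 -m jog '[[[0,0,0.01],0,-1],[[0,0,0.02],0,-1],[[0,0,0.032],0,-1],[[0,0,0.032],0,-1]]' | grep -E 'pos|for'
python3 -m jog '[[[0,0,0],0,1],[[0,0,0],0,1],[[0,0,0],0,1],[[0,0,0],0,1],[[0,0,0],0,1]]' 60
python3 -m jog '[[[0,0,0],0,1],[[0,0,0],0,1]]'
```

```text
position: [0.4999, 0.2037, 0.0964]
ft_force: [0.0, -0.0, -1.5]
grasp_force: 0.0
position: [0.5007, 0.2033, 0.0655]
ft_force: [-1.0, -0.2, -0.6]
grasp_force: 0.0
t: 11.65
position: [0.5022, 0.2055, 0.0687]
tool_rot: [0.001, -0.026, 1.0, 0.002]
ft_force: [-1.9, 4.1, 3.8]
opening: 0.0317
grasp_force: 59.1
t: 11.82
position: [0.5022, 0.2055, 0.0686]
tool_rot: [0.001, -0.026, 1.0, 0.001]
ft_force: [-2.3, 3.6, 5.2]
opening: 0.0322
grasp_force: 46.9
```

```bash

python3 -m jog '[[[-0.003,0,0],0,1],[[-0.006,0,0],0,1],[[-0.009,0,0],0,1],[[-0.012,0,0],0,1],[[-0.013,0,0],0,1]]'
python3 -m jog '[[[0,0,0],0,1],[[0,0,0],0,1],[[0,0,0],0,1],[[0,0,0],0,1],[[0,0,0],0,1]]'
python3 -m jog '[[[0,0,0],0,1],[[0,0,0],0,1]]' >/dev/null
python3 -c '
from h import *;snap("side","a1.png",(200,200,360,340),5)'
```

```text
t: 12.23
position: [0.5122, 0.206, 0.0684]
tool_rot: [-0.002, -0.026, 1.0, 0.001]
ft_force: [-10.1, 3.6, 15.0]
opening: 0.0318
grasp_force: 58.3
t: 12.65
position: [0.5119, 0.206, 0.0684]
tool_rot: [-0.002, -0.026, 1.0, 0.001]
ft_force: [-8.3, 3.3, 13.9]
opening: 0.032
grasp_force: 58.3
```

View pics/a1.png

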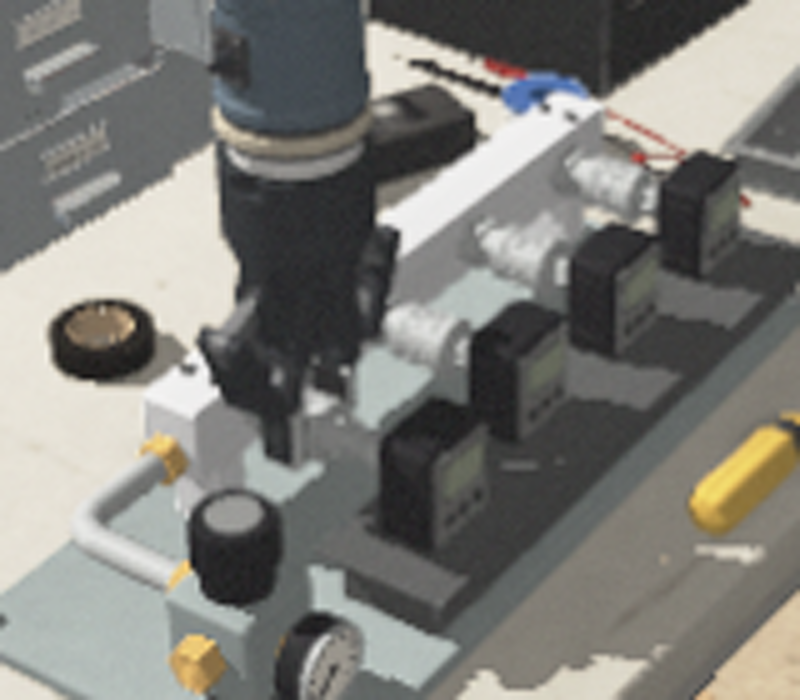

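Gauge 1 has popped out: its top centre moved from (413,405) to (437,410). The sleeve travelled about 10 mm. I'll let the sleeve forward, release it and go on to sleeve 2.

```bash

python3 -m jog '[[[0.006,0,0],0,1],[[0.013,0,0],0,1],[[0.013,0.001,0],0,0],[[0.013,0.001,0],0,-1],[[0.013,0.001,0],0,-1]]' | grep -E 'pos|for|open'
python3 -m jog '[[[0,0,0],0,-1],[[0,0,0],0,-1],[[0,0,-0.01],0,-1],[[0,0,-0.04],0,-1],[[0,0,-0.08],0,-1]]' | grep -E 'pos|for|open'
python3 -m jog '[[[0,0,0],0,-1],[[0,-0.025,0],0,-1],[[0,-0.05,0],0,-1],[[0,-0.075,0],0,-1],[[0,-0.094,0],0,-1]]' | grep -E 'pos|for'
python3 -m jog '[[[0,0,0],0,-1],[[0,0,0],0,-1],[[0,0,0],0,-1]]' | grep -E 'pos|for'
python3 -c '
from h import *
m=[.5493,.0641,.05396]
P=M2W((-.040,.0475,.066),m)[0];print(P,delta(P))'
```

```text
position: [0.5017, 0.2037, 0.067]
ft_force: [-1.0, 0.3, -0.4]
opening: 0.0654
grasp_force: 0.0
position: [0.4996, 0.2034, 0.146]
ft_force: [1.3, 0.2, 0.6]
opening: 0.0853
grasp_force: 0.0
position: [0.5067, 0.1084, 0.148]
ft_force: [1.0, -1.2, 0.4]
grasp_force: 0.0
position: [0.5067, 0.1115, 0.1477]
ft_force: [-0.1, 1.2, -0.9]
grasp_force: 0.0
[0.50679636 0.10937351 0.066     ] [ 4.73121995e-05 -2.15457877e-03  8.17356415e-02]
```

```bash

python3 -m jog '[[[0,-0.001,0.015],0,-1],[[0,-0.001,0.035],0,-1],[[0,-0.001,0.055],0,-1],[[0,-0.001,0.075],0,-1],[[0,-0.001,0.081],0,-1]]' | grep -E 'pos|for'
python3 -m jog '[[[0,0,0],0,-1],[[0,0,0],0,1],[[0,0,0],0,1],[[0,0,0],0,1],[[0,0,0],0,1]]' 60 | grep -E 'pos|for|open'
python3 -m jog '[[[0,0,0],0,1],[[0,0,0],0,1],[[0,0,0],0,1],[[0,0,0],0,1]]' | grep -E 'pos|for|open'
python3 -m jog '[[[-0.003,0,0],0,1],[[-0.006,0,0],0,1],[[-0.009,0,0],0,1],[[-0.012,0,0],0,1],[[-0.013,0,0],0,1]]' | grep -E 'pos|for|open'
python3 -m jog '[[[0,0,0],0,1],[[0,0,0],0,1],[[0,0,0],0,1],[[0,0,0],0,1],[[0,0,0],0,1]]' | grep -E 'pos|for|open'
```

```text
position: [0.5047, 0.1108, 0.0639]
ft_force: [-0.7, -0.6, 0.5]
grasp_force: 0.0
position: [0.5072, 0.1099, 0.0673]
ft_force: [-0.7, 0.9, 0.2]
opening: 0.0382
grasp_force: 0.0
position: [0.5071, 0.1106, 0.0676]
ft_force: [-1.3, 1.1, 5.6]
opening: 0.0321
grasp_force: 58.9
position: [0.5172, 0.1112, 0.0674]
ft_force: [-9.5, 1.5, 14.1]
opening: 0.0322
grasp_force: 58.5
position: [0.5167, 0.1111, 0.0674]
ft_force: [-8.7, 1.5, 11.9]
opening: 0.0321
grasp_force: 58.5
```

```bash

python3 -m jog '[[[0,0,0],0,1],[[0,0,0],0,1],[[0.006,0,0],0,1],[[0.013,0,0],0,1],[[0.013,0,0],0,0]]' | grep -E 'pos|for|open'
python3 -m jog '[[[0,0,0],0,-1],[[0,0,0],0,-1],[[0,0,0],0,-1],[[0,0,-0.03],0,-1],[[0,0,-0.07],0,-1]]' | grep -E 'pos|for|open'
python3 -m jog '[[[0,0,-0.01],0,-1],[[0,-0.025,-0.01],0,-1],[[0,-0.05,-0.01],0,-1],[[0,-0.075,-0.01],0,-1],[[0,-0.095,-0.01],0,-1]]' | grep -E 'pos|for'
python3 -m jog '[[[0,0,0],0,-1],[[0,0,0],0,-1],[[0,0,0],0,-1]]' | grep -E 'pos|for'
python3 -c '
from h import *
m=[.5493,.0641,.05396]
P=M2W((-.040,-.0465,.066),m)[0];print(P,delta(P))'
```

```text
position: [0.5066, 0.11, 0.0673]
ft_force: [-0.1, 0.5, 0.5]
opening: 0.0417
grasp_force: 0.0
position: [0.504, 0.1088, 0.1339]
ft_force: [0.9, 0.0, -0.7]
opening: 0.0852
grasp_force: 0.0
position: [0.5114, 0.0126, 0.1463]
ft_force: [0.3, -0.2, 0.4]
grasp_force: 0.0
position: [0.5114, 0.0155, 0.1461]
ft_force: [-0.1, 0.5, 0.4]
grasp_force: 0.0
[0.51186614 0.01551033 0.066     ] [-4.44875178e-04 -5.26269264e-05  8.01306114e-02]
```

```bash

python3 -m jog '[[[0,0,0.015],0,-1],[[0,0,0.035],0,-1],[[0,0,0.055],0,-1],[[0,0,0.075],0,-1],[[0,0,0.08],0,-1]]' | grep -E 'pos|for'
python3 -m jog '[[[0,0,0],0,-1],[[0,0,0],0,1],[[0,0,0],0,1],[[0,0,0],0,1],[[0,0,0],0,1]]' 60 | grep -E 'pos|for|open'
python3 -m jog '[[[0,0,0],0,1],[[0,0,0],0,1],[[0,0,0],0,1],[[0,0,0],0,1]]' | grep -E 'pos|for|open'
python3 -m jog '[[[-0.003,0,0],0,1],[[-0.006,0,0],0,1],[[-0.009,0,0],0,1],[[-0.012,0,0],0,1],[[-0.013,0,0],0,1]]' | grep -E 'pos|for|open'
python3 -m jog '[[[0,0,0],0,1],[[0,0,0],0,1],[[0,0,0],0,1],[[0,0,0],0,1],[[0,0,0],0,1]]' | grep -E 'pos|for|open'
```

```text
position: [0.5094, 0.0163, 0.0636]
ft_force: [0.0, 0.1, -0.5]
grasp_force: 0.0
position: [0.5121, 0.0149, 0.0673]
ft_force: [0.1, -0.0, 0.9]
opening: 0.0386
grasp_force: 0.0
position: [0.512, 0.0158, 0.0676]
ft_force: [-0.6, 2.5, 5.8]
opening: 0.0321
grasp_force: 58.8
position: [0.522, 0.0163, 0.0674]
ft_force: [-8.5, 1.2, 13.6]
opening: 0.0321
grasp_force: 58.5
position: [0.5215, 0.0162, 0.0674]
ft_force: [-9.7, 2.1, 13.2]
opening: 0.0315
grasp_force: 58.6
```

```bash

python3 -m jog '[[[0,0,0],0,1],[[0,0,0],0,1],[[0.006,0,0],0,1],[[0.013,0,0],0,1],[[0.013,0,0],0,0]]' | grep -E 'pos|for|open'
python3 -m jog '[[[0,0,0],0,-1],[[0,0,0],0,-1],[[0,0,0],0,-1],[[0,0,-0.03],0,-1],[[0,0,-0.07],0,-1]]' | grep -E 'pos|for|open'
python3 -m jog '[[[0,0,-0.01],0,-1],[[0,-0.025,-0.01],0,-1],[[0,-0.05,-0.01],0,-1],[[0,-0.075,-0.01],0,-1],[[0,-0.095,-0.01],0,-1]]' | grep -E 'pos|for'
python3 -m jog '[[[0,0,0],0,-1],[[0,0,0],0,-1],[[0,0,0],0,-1]]' | grep -E 'pos|for'
python3 -c '
from h import *
m=[.5493,.0641,.05396]
P=M2W((-.040,-.1415,.066),m)[0];print(P,delta(P))'
```

```text
position: [0.5115, 0.0151, 0.0672]
ft_force: [-0.8, -0.6, 0.5]
opening: 0.0422
grasp_force: 0.0
position: [0.5088, 0.0144, 0.1339]
ft_force: [1.0, -0.0, 0.3]
opening: 0.0852
grasp_force: 0.0
position: [0.5163, -0.0823, 0.1463]
ft_force: [0.5, 0.3, 1.3]
grasp_force: 0.0
position: [0.5163, -0.0794, 0.146]
ft_force: [-0.5, 0.2, -0.1]
grasp_force: 0.0
[ 0.51698985 -0.0793514   0.066     ] [-7.43669333e-04 -7.22173742e-05  8.00400979e-02]
```

```bash

python3 -m jog '[[[0,0,0.015],0,-1],[[0,0,0.035],0,-1],[[0,0,0.055],0,-1],[[0,0,0.075],0,-1],[[0,0,0.08],0,-1]]' | grep -E 'pos|for'
python3 -m jog '[[[0,0,0],0,-1],[[0,0,0],0,1],[[0,0,0],0,1],[[0,0,0],0,1],[[0,0,0],0,1]]' 60 | grep -E 'pos|for|open'
python3 -m jog '[[[0,0,0],0,1],[[0,0,0],0,1],[[0,0,0],0,1],[[0,0,0],0,1]]' | grep -E 'pos|for|open'
python3 -m jog '[[[-0.003,0,0],0,1],[[-0.006,0,0],0,1],[[-0.009,0,0],0,1],[[-0.012,0,0],0,1],[[-0.013,0,0],0,1]]' | grep -E 'pos|for|open'
python3 -m jog '[[[0,0,0],0,1],[[0,0,0],0,1],[[0,0,0],0,1],[[0,0,0],0,1],[[0,0,0],0,1]]' | grep -E 'pos|for|open'
python3 -m jog '[[[0,0,0],0,1],[[0,0,0],0,1],[[0.006,0,0],0,1],[[0.013,0,0],0,1],[[0.013,0,0],0,0]]' | grep -E 'pos|for|open'
python3 -m jog '[[[0,0,0],0,-1],[[0,0,0],0,-1],[[0,0,0],0,-1],[[0,0,-0.03],0,-1],[[0,0,-0.07],0,-1]]' | grep -E 'pos|for|open'
python3 -m jog '[[[0,0,-0.01],0,-1],[[0,0,-0.03],0,-1],[[0,0,-0.03],0,-1],[[0,0,-0.03],0,-1]]' | grep -E 'pos|for'
python3 -c '
from h import *
snap("side","b0.png",(220,200,380,320),5)'
```

```text
position: [0.5144, -0.0782, 0.0636]
ft_force: [-0.1, 0.2, 0.4]
grasp_force: 0.0
position: [0.517, -0.0801, 0.0673]
ft_force: [0.2, 0.4, 0.2]
opening: 0.039
grasp_force: 0.0
position: [0.5168, -0.0792, 0.0676]
ft_force: [-1.4, 2.4, 6.7]
opening: 0.0322
grasp_force: 58.8
position: [0.5268, -0.0786, 0.0674]
ft_force: [-10.0, 2.6, 15.2]
opening: 0.0319
grasp_force: 58.6
position: [0.5263, -0.0787, 0.0674]
ft_force: [-9.1, 2.3, 13.7]
opening: 0.0321
grasp_force: 58.7
position: [0.5164, -0.0797, 0.0672]
ft_force: [0.0, 0.4, -0.5]
opening: 0.042
grasp_force: 0.0
position: [0.5136, -0.08, 0.1339]
ft_force: [2.4, 0.3, 1.1]
opening: 0.0856
grasp_force: 0.0
position: [0.5169, -0.0803, 0.1668]
ft_force: [-0.2, 0.0, -0.1]
grasp_force: 0.0
```

View pics/b0.png

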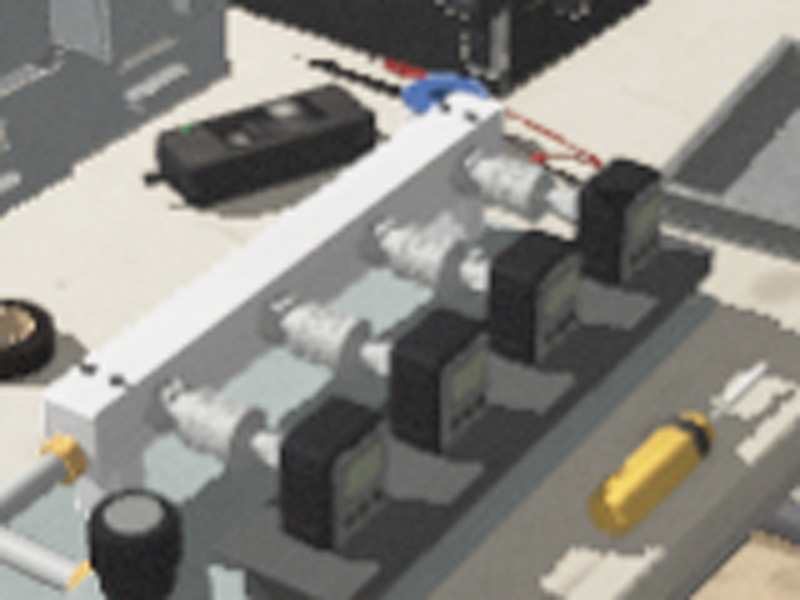

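All four gauges are out, with a visible gap between each hexagon and its mouth, and the sleeves are forward again. Next I locate the tray by code (so I notice a knock) and take gauge 4.

```bash
cat >> h.py <<'E'
MM=[.5493,.0641,.05396]
TC0=np.array([[.535,-.235],[.567,-.464],[.362,-.489],[.332,-.258]])
def tray():
    "rectify the rim plane (z=.03), match the first view's tray over turns; gives (x,y,turn deg,score)"
    g=np.stack(np.meshgrid(np.arange(.68,.25,-.002),np.arange(-.15,-.62,-.002),indexing="ij"),-1)
    P=np.c_[g.reshape(-1,2),np.full(g[...,0].size,.03)]
    mp=proj("top",P).reshape(*g.shape[:2],2).astype(np.float32)
    rect=lambda im:cv2.cvtColor(cv2.remap(im,mp[...,0],mp[...,1],cv2.INTER_LINEAR),cv2.COLOR_BGR2GRAY)
    a=rect(cv2.imread("pics/t0.png")); b=rect(np.ascontiguousarray(arm.grab_frame("top")[:,:,::-1]))
    c=((-.15+.361)/.002,(.68-.449)/.002); best=(-1,)
    msk=cv2.fillPoly(np.zeros_like(a),[np.int32(np.c_[(-.15-TC0[:,1])/.002,(.68-TC0[:,0])/.002])],255); msk=cv2.morphologyEx(msk,cv2.MORPH_GRADIENT,np.ones((13,13)))
    for t in np.arange(-16,17,1.):
        Mx=cv2.getRotationMatrix2D(c,t,1); x0,y0=int(c[0])-75,int(c[1])-75
        w=lambda i:cv2.warpAffine(i,Mx,a.shape[::-1])[y0:y0+150,x0:x0+150]
        r=cv2.matchTemplate(b,w(a),cv2.TM_CCORR_NORMED if 0 else cv2.TM_CCOEFF_NORMED,mask=w(msk)); r[~np.isfinite(r)]=-1
        _,s,_,p=cv2.minMaxLoc(r)
        if s>best[0]: best=(s,.449-(p[1]-y0)*.002,-.361-(p[0]-x0)*.002,t)
    return np.round(best[1:]+best[:1],3)
E
python3 - <<'E'
from h import *
print(tray())
P=M2W((-.104,-.1415,.080),MM)[0];print(P,delta(P),arm.get_obs()["t"])
E
```

```text
[ 0.411 -0.329 -1.     0.853]
[ 0.45308301 -0.08280317  0.08      ] [0.06240241 0.00052622 0.08528409] 24.6333
```

```bash
python3 -c '
from h import *
snap("top","c0.png",(300,200,460,310),5)'
```

```text
(no output)
```

View pics/c0.png

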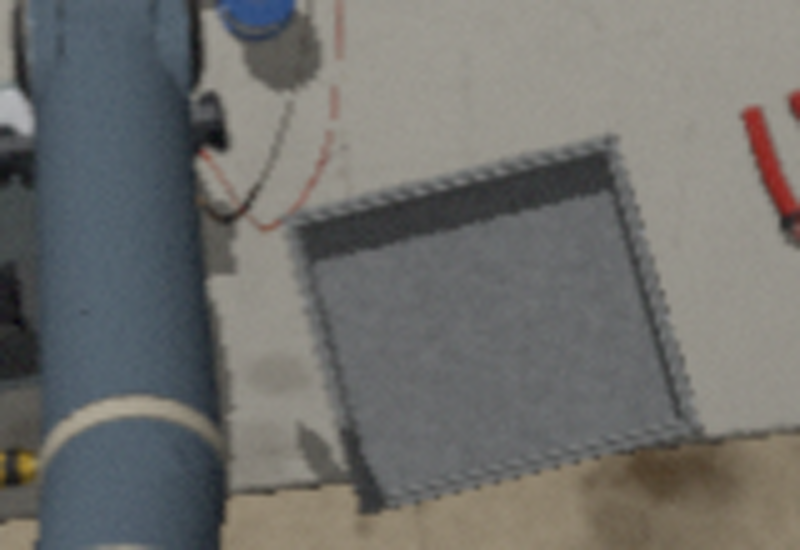

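The tray has been knocked. Its rim corners are now at (290,222), (613,138), (700,430) and (372,508), so it overhangs the bench edge slightly at the near-left corner. It is still stable, and the code agrees.

```bash
python3 -c '
from h import *
t=(np.array([(292,222),(615,138),(700,428),(374,507)])+.5)/5-.5+[300,200]
W=ray("top",t,.03);print(W.round(3).tolist(),W.mean(0));d=W[0]+W[1]-W[2]-W[3];print("yaw",np.degrees(np.arctan2(d[1],d[0])))
e=(np.array([(240,490),(730,433)])+.5)/5-.5+[300,200];print("edge",ray("top",e,0.))'
python3 -m jog '[[[0.02,0,0],0,-1],[[0.04,0,0],0,-1],[[0.062,0.0005,0.01],0,-1],[[0.062,0.0005,0.02],0,-1],[[0.062,0.0005,0.02],0,-1]]' | grep -E 'pos|for'
python3 -m jog '[[[0,0,0.015],0,-1],[[0,0,0.03],0,-1],[[0,0,0.05],0,-1],[[0,0,0.065],0,-1],[[0,0,0.065],0,-1]]' | grep -E 'pos|for'
python3 -m jog '[[[0,0,0],0,1],[[0,0,0],0,1],[[0,0,0],0,1],[[0,0,0],0,1],[[0,0,0],0,1]]' 50 | grep -E 'pos|for|open'
python3 -m jog '[[[0.004,0,0],0,1],[[0.008,0,0],0,1],[[0.012,0,0],0,1],[[0.016,0,0],0,1],[[0.02,0,0],0,1]]'|grep -E 'pos|for|open'

```

```text
[[0.493, -0.203, 0.03], [0.527, -0.432, 0.03], [0.321, -0.46, 0.03], [0.293, -0.234, 0.03]] [ 0.40824455 -0.33225265  0.03      ]
yaw 8.216358150789901
edge [[ 0.31737544 -0.14743014  0.        ]
 [ 0.31807534 -0.48713635  0.        ]]
position: [0.4518, -0.0827, 0.1438]
ft_force: [1.0, -0.2, 0.3]
grasp_force: 0.0
position: [0.4533, -0.0824, 0.0785]
ft_force: [0.2, -0.6, 0.4]
grasp_force: 0.0
position: [0.4555, -0.0829, 0.0824]
ft_force: [0.2, -0.4, 4.0]
opening: 0.0492
grasp_force: 52.9
position: [0.4365, -0.084, 0.0824]
ft_force: [6.0, -1.0, -0.6]
opening: 0.0495
grasp_force: 52.8
```

```bash

python3 -m jog '[[[0.001,0,-0.01],0,1],[[0.001,0,-0.03],0,1],[[0.001,0,-0.05],0,1],[[0.001,0,-0.07],0,1],[[0.001,0,-0.08],0,1]]'|grep -E 'pos|for|open'
python3 -m jog '[[[0,-0.015,0],0,1],[[0.001,-0.045,0],0,1],[[0.002,-0.075,0],0,1],[[0.003,-0.105,0],0,1],[[0.004,-0.135,0],0,1]]'|grep -E 'pos|for|open'
python3 -m jog '[[[0,-0.03,0],0,1],[[0.001,-0.06,0],-1,1],[[0.002,-0.09,0],-2,1],[[0.002,-0.12,0],-3,1],[[0.003,-0.148,0],-5,1]]'|grep -E 'pos|for|open'
python3 -m jog '[[[0,0,0],0,1],[[0,0,0],0,1],[[0,0,0],0,1]]'|grep -E 'pos|for|open'
python3 -c '
from h import *
print(tray(),delta((.4448,-.3772,.041)),Rt().as_matrix().round(3))'

```

```text
position: [0.4318, -0.084, 0.1626]
ft_force: [-0.2, -0.8, -2.2]
opening: 0.0493
grasp_force: 53.0
position: [0.4336, -0.2194, 0.1605]
ft_force: [1.8, 0.7, -0.8]
opening: 0.0494
grasp_force: 53.1
position: [0.4385, -0.3673, 0.1602]
ft_force: [0.6, 0.3, -1.8]
opening: 0.0489
grasp_force: 53.1
position: [0.4394, -0.3653, 0.1602]
ft_force: [0.6, 0.8, -1.7]
opening: 0.049
grasp_force: 53.0
[ 0.407 -0.331 -1.     0.626] [-0.00335374 -0.01319587  0.11941961] [[-0.99  -0.139 -0.003]
 [-0.139  0.99   0.003]
 [ 0.002  0.003 -1.   ]]
```

```bash

python3 -m jog '[[[-0.0035,-0.013,0],0,1],[[-0.0035,-0.013,0.02],0,1],[[-0.0035,-0.013,0.04],0,1],[[-0.0035,-0.013,0.06],0,1],[[-0.0035,-0.013,0.08],0,1]]'|grep -E 'pos|for|open'
python3 -m jog '[[[0,0,0.01],0,1],[[0,0,0.02],0,1],[[0,0,0.03],0,1],[[0,0,0.034],0,1],[[0,0,0.034],0,1]]'|grep -E 'pos|for|open'

```

```text
position: [0.4462, -0.3772, 0.0805]
ft_force: [0.3, 1.2, -1.9]
opening: 0.0493
grasp_force: 53.3
position: [0.4459, -0.3788, 0.0466]
ft_force: [-0.5, -0.3, -2.2]
opening: 0.0492
grasp_force: 53.1
```

```bash

python3 -m jog '[[[0,0,0.0015],0,1],[[0,0,0.003],0,1],[[0,0,0.004],0,1],[[0,0,0.004],0,1]]'|grep -E 'pos|for|open'
python3 -m jog '[[[0,0,0],0,0],[[0,0,0],0,-0.5],[[0,0,0],0,-0.8],[[0,0,0],0,-0.8],[[0,0,0],0,-0.8]]'|grep -E 'pos|for|open'
python3 -m jog '[[[0,0,-0.02],0,-0.8],[[0,0,-0.04],0,-0.8],[[0,0,-0.07],0,-1],[[0,0,-0.1],0,-1],[[0,0,-0.12],0,-1]]'|grep -E 'pos|for|open'
python3 -m jog '[[[0,0.03,0],1,-1],[[0,0.065,0],2,-1],[[0,0.1,0],3,-1],[[0,0.135,0],4,-1],[[0,0.165,0],5,-1]]'|grep -E 'pos|for|open'
python3 -m jog '[[[0,0.03,0],0,-1],[[0,0.06,0],0,-1],[[0,0.09,0],0,-1],[[0,0.12,0],0,-1],[[0,0.14,0],0,-1]]'|grep -E 'pos|for|open'
python3 -m jog '[[[0,0.03,0],0,-1],[[0,0.07,0],0,-1],[[0,0.07,0],0,-1],[[0,0.07,0],0,-1]]'|grep -E 'pos|for|open'
python3 -c '
from h import *
snap("top","d0.png",(200,200,440,320),3)
print(tray(),delta(M2W((-.103,-.0465,.080),MM)[0]),Rt().as_matrix().round(3))'

```

```text
position: [0.4463, -0.3794, 0.0435]
ft_force: [0.1, -0.4, -2.4]
opening: 0.049
grasp_force: 53.1
position: [0.4464, -0.3794, 0.0435]
ft_force: [0.3, 0.4, -0.0]
opening: 0.0769
grasp_force: 0.0
position: [0.447, -0.38, 0.1662]
ft_force: [0.4, -0.4, 0.3]
opening: 0.0853
grasp_force: 0.0
position: [0.4228, -0.2136, 0.1634]
ft_force: [0.4, 0.3, 0.2]
opening: 0.0853
grasp_force: 0.0
position: [0.4158, -0.0733, 0.1636]
ft_force: [0.2, 0.6, -0.1]
opening: 0.0856
grasp_force: 0.0
position: [0.4126, -0.0042, 0.1636]
ft_force: [0.2, -1.3, 0.7]
opening: 0.0853
grasp_force: 0.0
[ 0.411 -0.329 -1.     0.89 ] [-0.03718246  0.01700896  0.08341311] [[-0.999 -0.051  0.   ]
 [-0.051  0.999 -0.   ]
 [-0.    -0.    -1.   ]]
```

View pics/d0.png

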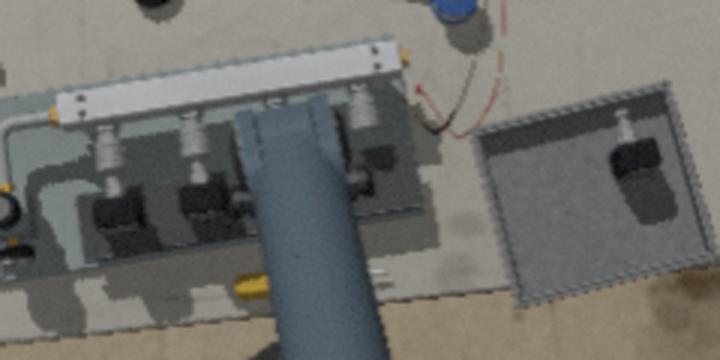

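Gauge 4 stands upright in the far right of the tray (crop (635,155)), and the other three are untouched. Gauge 3 next.

```bash

python3 -m jog '[[[-0.02,0.017,0],0,-1],[[-0.037,0.017,0],0,-1],[[-0.037,0.017,0.01],0,-1],[[-0.037,0.017,0.02],0,-1],[[-0.037,0.017,0.02],0,-1]]' | grep -E 'pos|for'
python3 -m jog '[[[0,0,0.015],0,-1],[[0,0,0.03],0,-1],[[0,0,0.05],0,-1],[[0,0,0.063],0,-1],[[0,0,0.063],0,-1]]' | grep -E 'pos|for'
python3 -m jog '[[[0,0,0],0,1],[[0,0,0],0,1],[[0,0,0],0,1],[[0,0,0],0,1],[[0,0,0],0,1]]' 50 | grep -E 'pos|for|open'
python3 -m jog '[[[0.004,0,0],0,1],[[0.008,0,0],0,1],[[0.012,0,0],0,1],[[0.016,0,0],0,1],[[0.02,0,0],0,1]]'|grep -E 'pos|for|open'
python3 -m jog '[[[0,0,0],0,1],[[0,0,0],0,1]]'|grep -E 'pos|for|open'

```

```text
position: [0.4461, 0.0112, 0.1408]
ft_force: [-0.8, -0.3, 0.1]
grasp_force: 0.0
position: [0.4454, 0.0116, 0.0778]
ft_force: [-0.5, 0.3, -0.3]
grasp_force: 0.0
position: [0.4492, 0.0125, 0.0813]
ft_force: [-1.7, -1.8, 6.3]
opening: 0.0492
grasp_force: 53.3
position: [0.4309, 0.0122, 0.0814]
ft_force: [4.9, -0.0, 7.9]
opening: 0.0491
grasp_force: 54.0
position: [0.4301, 0.0121, 0.0814]
ft_force: [3.5, 0.4, 8.4]
opening: 0.0486
grasp_force: 53.9
```

```bash

python3 -m jog '[[[0.001,0,-0.01],0,1],[[0.001,0,-0.03],0,1],[[0.001,0,-0.05],0,1],[[0.001,0,-0.07],0,1],[[0.001,0,-0.08],0,1]]'|grep -E 'pos|for|open'
python3 -m jog '[[[0,-0.015,0],0,1],[[0,-0.045,0],0,1],[[0,-0.075,0],0,1],[[0,-0.105,0],0,1],[[0,-0.135,0],0,1]]'|grep -E 'pos|for|open'
python3 -m jog '[[[0,-0.03,0],0,1],[[0,-0.06,0],-1,1],[[0,-0.09,0],-2,1],[[0,-0.12,0],-3,1],[[0,-0.148,0],-5,1]]'|grep -E 'pos|for|open'
python3 -m jog '[[[0,0,0],0,1],[[0,0,0],0,1],[[0,0,0],0,1]]'|grep -E 'pos|for|open'
python3 -c '
from h import *
print(tray(),delta((.4306,-.2782,.0435)),Rt().as_matrix().round(3))'

```

```text
position: [0.426, 0.0117, 0.161]
ft_force: [1.1, 0.8, -3.0]
opening: 0.0492
grasp_force: 52.8
position: [0.4317, -0.1236, 0.1589]
ft_force: [0.7, 0.1, -2.8]
opening: 0.0496
grasp_force: 52.9
position: [0.4396, -0.2712, 0.1586]
ft_force: [1.8, 0.2, -1.7]
opening: 0.0495
grasp_force: 52.9
position: [0.4405, -0.2693, 0.1589]
ft_force: [0.7, 0.8, -3.3]
opening: 0.0491
grasp_force: 52.9
[ 0.413 -0.329  1.     0.563] [ 0.01127974 -0.00801808  0.11566206] [[-0.99  -0.139 -0.003]
 [-0.139  0.99   0.003]
 [ 0.003  0.003 -1.   ]]
```

```bash

python3 -m jog '[[[0.011,-0.008,0],0,1],[[0.011,-0.008,0.02],0,1],[[0.011,-0.008,0.04],0,1],[[0.011,-0.008,0.06],0,1],[[0.011,-0.008,0.08],0,1]]'|grep -E 'pos|for|open'
python3 -m jog '[[[0,0,0.01],0,1],[[0,0,0.02],0,1],[[0,0,0.03],0,1],[[0,0,0.035],0,1],[[0,0,0.037],0,1]]'|grep -E 'pos|for|open'
python3 -m jog '[[[0,0,0],0,1],[[0,0,0],0,1]]'|grep -E 'pos|for|open'

```

```text
position: [0.4322, -0.2784, 0.0794]
ft_force: [0.6, 0.1, -2.9]
opening: 0.0493
grasp_force: 53.2
position: [0.4324, -0.2801, 0.0427]
ft_force: [-0.2, 0.1, -1.7]
opening: 0.0494
grasp_force: 53.0
position: [0.4329, -0.2807, 0.0437]
ft_force: [-1.4, 0.2, -2.2]
opening: 0.0493
grasp_force: 53.0
```

```bash

python3 -m jog '[[[0,0,0.0015],0,1],[[0,0,0.0015],0,1],[[0,0,0.0015],0,0],[[0,0,0.0015],0,-0.5],[[0,0,0.0015],0,-0.7]]'|grep -E 'pos|for|open'
python3 -m jog '[[[0,0,0],0,-0.7],[[0,0,0],0,-0.7],[[0,0,-0.04],0,-0.7],[[0,0,-0.08],0,-1],[[0,0,-0.12],0,-1]]'|grep -E 'pos|for|open'
python3 -m jog '[[[0,0.03,0],1,-1],[[0,0.065,0],2,-1],[[0,0.1,0],3,-1],[[0,0.135,0],4,-1],[[0,0.165,0],5,-1]]'|grep -E 'pos|for|open'
python3 -m jog '[[[0,0.03,0],0,-1],[[0,0.065,0],0,-1],[[0,0.1,0],0,-1],[[0,0.135,0],0,-1],[[0,0.165,0],0,-1]]'|grep -E 'pos|for|open'
python3 -m jog '[[[-0.01,0.03,0],0,-1],[[-0.02,0.055,0],0,-1],[[-0.02,0.055,0],0,-1],[[-0.02,0.055,0],0,-1]]'|grep -E 'pos|for|open'
python3 -c '
from h import *
snap("top","d1.png",(200,200,440,320),3)
print(tray(),delta(M2W((-.102,.0485,.080),MM)[0]),Rt().as_matrix().round(3))'

```

```text
position: [0.4329, -0.2807, 0.0422]
ft_force: [-0.3, -0.7, 0.4]
opening: 0.0715
grasp_force: 0.0
position: [0.4319, -0.2801, 0.1627]
ft_force: [0.1, 0.1, -0.4]
opening: 0.0853
grasp_force: 0.0
position: [0.409, -0.1149, 0.162]
ft_force: [0.4, 0.3, 0.9]
opening: 0.0857
grasp_force: 0.0
position: [0.4008, 0.05, 0.1622]
ft_force: [-0.2, 0.1, 0.3]
opening: 0.0854
grasp_force: 0.0
position: [0.4185, 0.1051, 0.1619]
ft_force: [-0.2, -0.6, -1.9]
opening: 0.086
grasp_force: 0.0
[ 0.411 -0.329 -1.     0.888] [-0.02711754  0.00279505  0.08159017] [[-0.999 -0.051 -0.001]
 [-0.051  0.999 -0.001]
 [ 0.001 -0.001 -1.   ]]
```

```bash

python3 -m jog '[[[-0.015,0.003,0],0,-1],[[-0.027,0.003,0],0,-1],[[-0.027,0.003,0.01],0,-1],[[-0.027,0.003,0.02],0,-1],[[-0.027,0.003,0.02],0,-1]]' | grep -E 'pos|for'
python3 -m jog '[[[0,0,0.015],0,-1],[[0,0,0.03],0,-1],[[0,0,0.05],0,-1],[[0,0,0.062],0,-1],[[0,0,0.062],0,-1]]' | grep -E 'pos|for'
python3 -m jog '[[[0,0,0],0,1],[[0,0,0],0,1],[[0,0,0],0,1],[[0,0,0],0,1],[[0,0,0],0,1]]' 50 | grep -E 'pos|for|open'
python3 -m jog '[[[0.004,0,0],0,1],[[0.008,0,0],0,1],[[0.012,0,0],0,1],[[0.016,0,0],0,1],[[0.02,0,0],0,1]]'|grep -E 'pos|for|open'
python3 -m jog '[[[0,0,0],0,1],[[0,0,0],0,1]]'|grep -E 'pos|for|open'

```

```text
position: [0.4429, 0.1068, 0.1392]
ft_force: [-0.5, -0.5, -1.3]
grasp_force: 0.0
position: [0.4423, 0.1071, 0.0772]
ft_force: [-0.2, 0.1, 0.3]
grasp_force: 0.0
position: [0.4459, 0.1083, 0.0808]
ft_force: [-0.7, 0.0, 5.0]
opening: 0.0494
grasp_force: 52.8
position: [0.4271, 0.1078, 0.0809]
ft_force: [5.1, 0.8, 14.4]
opening: 0.0496
grasp_force: 54.5
position: [0.4263, 0.1078, 0.0808]
ft_force: [2.5, 0.2, 7.7]
opening: 0.0493
grasp_force: 53.4
```

```bash

python3 -m jog '[[[0.001,0,-0.01],0,1],[[0.001,0,-0.03],0,1],[[0.001,0,-0.05],0,1],[[0.001,0,-0.07],0,1],[[0.001,0,-0.08],0,1]]'|grep -E 'pos|for|open'
python3 -m jog '[[[0,-0.015,0],0,1],[[0,-0.045,0],0,1],[[0,-0.08,0],0,1],[[0,-0.115,0],0,1],[[0,-0.15,0],0,1]]'|grep -E 'pos|for|open'
python3 -m jog '[[[0,-0.035,0],0,1],[[0,-0.07,0],0,1],[[0,-0.105,0],0,1],[[0,-0.14,0],0,1],[[0,-0.175,0],0,1]]'|grep -E 'pos|for|open'
python3 -m jog '[[[0.01,-0.03,0],0,1],[[0.03,-0.06,0],-1,1],[[0.05,-0.09,0],-2,1],[[0.07,-0.12,0],-3,1],[[0.09,-0.15,0],-5,1]]'|grep -E 'pos|for|open'
python3 -m jog '[[[0,0,0],0,1],[[0,0,0],0,1],[[0,0,0],0,1]]'|grep -E 'pos|for|open'
python3 -c '
from h import *
print(tray(),delta((.3537,-.3903,.0425)),Rt().as_matrix().round(3))'

```

```text
position: [0.4229, 0.1069, 0.1611]
ft_force: [1.3, -0.0, -2.4]
opening: 0.0493
grasp_force: 52.4
position: [0.4298, -0.0439, 0.1591]
ft_force: [0.7, 0.7, -1.4]
opening: 0.049
grasp_force: 52.4
position: [0.4389, -0.2183, 0.1589]
ft_force: [1.4, 0.9, -1.4]
opening: 0.0497
grasp_force: 52.4
position: [0.3563, -0.3717, 0.1587]
ft_force: [0.3, -0.5, -1.5]
opening: 0.0495
grasp_force: 52.4
position: [0.358, -0.3705, 0.1589]
ft_force: [0.1, 1.8, -1.4]
opening: 0.0493
grasp_force: 52.5
[ 0.409 -0.331  1.     0.659] [ 0.00770973 -0.01964116  0.11648629] [[-0.99  -0.14  -0.001]
 [-0.14   0.99   0.002]
 [ 0.001  0.003 -1.   ]]
```

```bash

python3 -m jog '[[[0.007,-0.019,0],0,1],[[0.007,-0.019,0.02],0,1],[[0.007,-0.019,0.04],0,1],[[0.007,-0.019,0.06],0,1],[[0.007,-0.019,0.08],0,1]]'|grep -E 'pos|for|open'
python3 -m jog '[[[0,0,0.01],0,1],[[0,0,0.02],0,1],[[0,0,0.03],0,1],[[0,0,0.034],0,1],[[0,0,0.036],0,1]]'|grep -E 'pos|for|open'
python3 -m jog '[[[0,0,0],0,1],[[0,0,0],0,1]]'|grep -E 'pos|for|open'

```

```text
position: [0.3554, -0.3897, 0.0788]
ft_force: [-0.3, -0.3, -2.0]
opening: 0.0492
grasp_force: 52.8
position: [0.3545, -0.3914, 0.0434]
ft_force: [-0.2, -0.2, -1.3]
opening: 0.0489
grasp_force: 52.6
position: [0.3547, -0.3921, 0.0443]
ft_force: [-0.3, -0.1, -1.3]
opening: 0.0495
grasp_force: 52.6
```

```bash

python3 -m jog '[[[0,0,0.0015],0,1],[[0,0,0.0025],0,1],[[0,0,0.0025],0,0],[[0,0,0.0025],0,-0.5],[[0,0,0.0025],0,-0.7]]'|grep -E 'pos|for|open'
python3 -m jog '[[[0,0,0],0,-0.7],[[0,0,0],0,-0.7],[[0,0,-0.04],0,-0.7],[[0,0,-0.08],0,-1],[[0,0,-0.12],0,-1]]'|grep -E 'pos|for|open'
python3 -m jog '[[[-0.02,0.03,0],1,-1],[[-0.04,0.06,0],2,-1],[[-0.06,0.09,0],3,-1],[[-0.08,0.12,0],4,-1],[[-0.1,0.15,0],5,-1]]'|grep -E 'pos|for|open'
python3 -m jog '[[[0,0.03,0],0,-1],[[0,0.065,0],0,-1],[[0,0.1,0],0,-1],[[0,0.135,0],0,-1],[[0,0.17,0],0,-1]]'|grep -E 'pos|for|open'
python3 -m jog '[[[0,0.035,0],0,-1],[[0,0.07,0],0,-1],[[0,0.105,0],0,-1],[[0,0.14,0],0,-1],[[0,0.175,0],0,-1]]'|grep -E 'pos|for|open'
python3 -m jog '[[[0,0.035,0],0,-1],[[0,0.07,0],0,-1],[[0,0.09,0],0,-1],[[0,0.09,0],0,-1],[[0,0.09,0],0,-1]]'|grep -E 'pos|for|open'
python3 -c '
from h import *
snap("top","d2.png",(200,200,440,320),3)
print(tray(),delta(M2W((-.104,.1435,.080),MM)[0]),Rt().as_matrix().round(3))'

```

```text
position: [0.3546, -0.392, 0.0416]
ft_force: [-0.1, -0.5, 0.1]
opening: 0.0716
grasp_force: 0.0
position: [0.3538, -0.3913, 0.1622]
ft_force: [0.8, -1.2, -0.6]
opening: 0.0854
grasp_force: 0.0
position: [0.4331, -0.2278, 0.1616]
ft_force: [0.5, 0.3, 0.3]
opening: 0.0851
grasp_force: 0.0
position: [0.4236, -0.058, 0.1615]
ft_force: [1.1, -0.2, 0.3]
opening: 0.0852
grasp_force: 0.0
position: [0.4146, 0.1168, 0.1616]
ft_force: [0.4, 0.6, 0.7]
opening: 0.0853
grasp_force: 0.0
position: [0.41, 0.206, 0.1613]
ft_force: [0.1, -0.2, -0.9]
opening: 0.0853
grasp_force: 0.0
[ 0.411 -0.329 -1.     0.844] [-0.0272695  -0.00336361  0.08112837] [[-0.999 -0.05  -0.   ]
 [-0.05   0.999 -0.001]
 [ 0.    -0.001 -1.   ]]
```

```bash

python3 -m jog '[[[-0.015,-0.003,0],0,-1],[[-0.027,-0.003,0],0,-1],[[-0.027,-0.003,0.01],0,-1],[[-0.027,-0.003,0.02],0,-1],[[-0.027,-0.003,0.02],0,-1]]' | grep -E 'pos|for'
python3 -m jog '[[[0,0,0.015],0,-1],[[0,0,0.03],0,-1],[[0,0,0.05],0,-1],[[0,0,0.062],0,-1],[[0,0,0.062],0,-1]]' | grep -E 'pos|for'
python3 -m jog '[[[0,0,0],0,1],[[0,0,0],0,1],[[0,0,0],0,1],[[0,0,0],0,1],[[0,0,0],0,1]]' 50 | grep -E 'pos|for|open'
python3 -m jog '[[[0.004,0,0],0,1],[[0.008,0,0],0,1],[[0.012,0,0],0,1],[[0.016,0,0],0,1],[[0.02,0,0],0,1]]'|grep -E 'pos|for|open'
python3 -m jog '[[[0,0,0],0,1],[[0,0,0],0,1]]'|grep -E 'pos|for|open'

```

```text
position: [0.4356, 0.202, 0.1387]
ft_force: [-0.2, -0.3, -0.0]
grasp_force: 0.0
position: [0.4348, 0.2023, 0.0766]
ft_force: [-1.0, -0.8, 1.1]
grasp_force: 0.0
position: [0.4381, 0.2036, 0.0804]
ft_force: [-1.7, -1.2, 5.5]
opening: 0.0495
grasp_force: 53.0
position: [0.4189, 0.2036, 0.0804]
ft_force: [5.1, 0.1, 7.3]
opening: 0.0489
grasp_force: 53.3
position: [0.4182, 0.2036, 0.0804]
ft_force: [2.6, -0.1, 8.5]
opening: 0.0493
grasp_force: 53.4
```

```bash

python3 -m jog '[[[0.001,0,-0.01],0,1],[[0.001,0,-0.03],0,1],[[0.001,0,-0.05],0,1],[[0.001,0,-0.07],0,1],[[0.001,0,-0.08],0,1]]'|grep -E 'pos|for|open'
python3 -m jog '[[[0,-0.015,0],0,1],[[0,-0.045,0],0,1],[[0,-0.08,0],0,1],[[0,-0.115,0],0,1],[[0,-0.15,0],0,1]]'|grep -E 'pos|for|open'
python3 -m jog '[[[0,-0.035,0],0,1],[[0,-0.07,0],0,1],[[0,-0.105,0],0,1],[[0,-0.14,0],0,1],[[0,-0.175,0],0,1]]'|grep -E 'pos|for|open'
python3 -m jog '[[[0.01,-0.035,0],0,1],[[0.03,-0.07,0],-1,1],[[0.05,-0.1,0],-2,1],[[0.07,-0.13,0],-3,1],[[0.09,-0.155,0],-5,1]]'|grep -E 'pos|for|open'
python3 -m jog '[[[0,0,0],0,1],[[0,0,0],0,1],[[0,0,0],0,1]]'|grep -E 'pos|for|open'
python3 -c '
from h import *
print(tray(),delta((.3395,-.2913,.0425)),Rt().as_matrix().round(3))'

```

```text
position: [0.4154, 0.2027, 0.1608]
ft_force: [-0.2, 0.4, -2.1]
opening: 0.0491
grasp_force: 52.5
position: [0.4222, 0.0514, 0.1586]
ft_force: [1.2, 0.7, -2.5]
opening: 0.0496
grasp_force: 52.5
position: [0.4314, -0.123, 0.1586]
ft_force: [1.3, -0.4, -1.5]
opening: 0.049
grasp_force: 52.5
position: [0.349, -0.2824, 0.1585]
ft_force: [0.4, 0.7, -2.2]
opening: 0.0496
grasp_force: 52.5
position: [0.3508, -0.2803, 0.1587]
ft_force: [-0.4, 0.1, -1.5]
opening: 0.0491
grasp_force: 52.5
[ 0.409 -0.329 -1.     0.867] [ 0.01327156 -0.00974698  0.11628709] [[-0.99  -0.14  -0.001]
 [-0.14   0.99   0.002]
 [ 0.001  0.002 -1.   ]]
```

```bash

python3 -m jog '[[[0.012,-0.009,0],0,1],[[0.012,-0.009,0.02],0,1],[[0.012,-0.009,0.04],0,1],[[0.012,-0.009,0.06],0,1],[[0.012,-0.009,0.08],0,1]]'|grep -E 'pos|for|open'
python3 -m jog '[[[0,0,0.01],0,1],[[0,0,0.02],0,1],[[0,0,0.03],0,1],[[0,0,0.034],0,1],[[0,0,0.036],0,1]]'|grep -E 'pos|for|open'
python3 -m jog '[[[0,0,0.0015],0,1],[[0,0,0.0025],0,1],[[0,0,0.0025],0,1]]'|grep -E 'pos|for|open'

```

```text
position: [0.3416, -0.2905, 0.0784]
ft_force: [0.0, -0.3, -1.3]
opening: 0.0493
grasp_force: 52.7
position: [0.3409, -0.2911, 0.0426]
ft_force: [-0.2, -0.3, -1.5]
opening: 0.0492
grasp_force: 52.5
position: [0.3409, -0.2922, 0.041]
ft_force: [-0.5, -0.3, -1.3]
opening: 0.0492
grasp_force: 52.5
```

```bash

python3 -m jog '[[[0,0,0],0,0.2],[[0,0,0],0,-0.3],[[0,0,0],0,-0.7],[[0,0,0],0,-0.7],[[0,0,0],0,-0.7]]'|grep -E 'pos|for|open'
python3 -m jog '[[[0,0,-0.02],0,-0.7],[[0,0,-0.05],0,-0.7],[[0,0,-0.08],0,-0.7],[[0,0,-0.12],0,-1],[[0,0,-0.15],0,-1]]'|grep -E 'pos|for|open'
python3 -m jog '[[[-0.02,0.03,0],0,-1],[[-0.04,0.06,0],0,-1],[[-0.06,0.09,0],0,-1],[[-0.08,0.12,0],0,-1],[[-0.1,0.15,0],0,-1]]'|grep -E 'pos|for|open'
python3 -m jog '[[[0,0.03,0],0,-1],[[0,0.06,0],0,-1],[[0,0.1,0],0,-1],[[0,0.14,0],0,-1],[[0,0.17,0],0,-1]]'|grep -E 'pos|for|open'
python3 -m jog '[[[0,0,0],0,-1],[[0,0,0],0,-1],[[0,0,0],0,-1],[[0,0,0],0,-1]]' >/dev/null
python3 -c '
from h import *
a=arm.grab_frame("top")[200:320,190:470,::-1];b=arm.grab_frame("side")[170:370,150:450,::-1]
a=cv2.resize(a,(560,240),interpolation=cv2.INTER_CUBIC);b=cv2.resize(b,(540,360),interpolation=cv2.INTER_CUBIC);c=np.zeros((600,560,3),np.uint8);c[:240]=a;c[240:,:540]=b
cv2.imwrite("pics/z.png",c);print(tray(),arm.get_obs()["t"])'
```

```text
position: [0.3408, -0.2923, 0.041]
ft_force: [0.7, -0.1, -0.1]
opening: 0.0723
grasp_force: 0.0
position: [0.3408, -0.2925, 0.1934]
ft_force: [1.4, -0.1, 0.3]
opening: 0.0854
grasp_force: 0.0
position: [0.4193, -0.1283, 0.1911]
ft_force: [1.0, -0.7, -0.0]
opening: 0.0854
grasp_force: 0.0
position: [0.3945, 0.0414, 0.191]
ft_force: [0.2, 0.4, 0.0]
opening: 0.0856
grasp_force: 0.0
[ 0.409 -0.329 -1.     0.819] 52.0833
```

View pics/z.png

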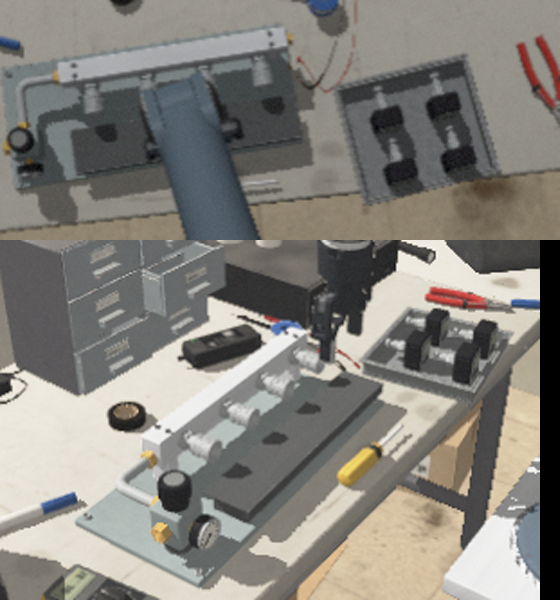

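All four gauges stand upright in the tray (top view, about x 385 to 460, y 100 to 170). The couplers are empty with their sleeves forward, the needle is at zero, and the screwdriver, pliers and multimeter are still in place. Handing in.

```bash
python3 -c '
from cell import arm
print(arm.sign_off())'
```

```text
the job is handed in; nothing more can be done
None
```

The job is handed in: the regulator was turned to its zero stop first, then all four gauges were uncoupled and stood upright in the tray. The tray had been knocked about 5 cm before I loaded it, so one corner slightly overhangs the front edge of the bench. I left it there.

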